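Take the rock out of the bulb jig

TASK

The nest plate of the bulb-inspection jig rocks at one of its corners. Press down on the corners to find the one that rocks, then press only that corner's shim fully flat by its thumb end, and press the same corner again for a moment, as hard as before, to make sure that it no longer gives. Leave the other three shims standing, lift nothing, leave the bulbs in the jig and the other things on the bench where they are, and finish clear of everything.

Things in the scene. Friction and masses are not known exactly. Their poses are not given: they have to be found in the camera images.
- jig: the bulb-inspection jig: a dark steel base slab 150 x 314 x 10 mm fixed to the bench, with the nest plate on it and a shim at each corner. Origin: centre of its underside, on the bench; its x axis points from the near side to the far side, y to the left. 'near' and 'left' in the names below are along -x and +y of this frame (it is turned at most 20 degrees from the robot's).
- bulb_1: LED bulb, 30 mm across its flange, standing loose in the right nest of the plate (38 mm right of the plate's centre), reaching 39 mm above the plate's top. Origin: centre of its underside, 8.5 mm below the plate's top. Not to be moved.
- bulb_2: the same kind of bulb in the left nest (38 mm left of the centre). Not to be moved.
- bulb_3: the same kind of bulb standing on the base slab between the two left shims, about 118 mm left of the jig's centre, top 58 mm above the bench. Not to be moved.
- tape: small roll of tape, 38 mm across, 12 mm high, lying on the base slab between the two right shims. Not to be moved.
- driver: screwdriver 170 mm long, lying on the bench between the jig and the clipboard. Not to be moved.
- marker: marker pen lying on the clipboard on the right. Not to be moved.
- pen_mug: white cup of pens, 76 mm across, 155 mm high with the pens, at the far left of the jig. Not to be moved.
- jar: white jar, 54 mm across, 75 mm high, beyond the jig. Not to be moved.
- plate: the nest plate: bare aluminium, 130 x 150 x 12 mm (jig x by y), level, its top 42 mm above the bench. Origin: centre of its underside. A rubber bush under its centre keeps it level; it rests on four buttons hidden under its corners, and one button has lost its cap.
- corner_near_left (a point): Point on the plate's top at its near left corner, over the hidden rest button (52 mm in x, 60 mm in y from the plate's centre): the place to press. Moves with the plate. Pressed at the corner without a cap, the plate tips down there about 4 mm under roughly 5 N, stops, and comes back level when let go; the other three corners give less than 1 mm. At rest all four measure alike.
- corner_near_right (a point): Point on the plate's top at its near right corner, over the hidden rest button (52 mm in x, 60 mm in y from the plate's centre): the place to press. Moves with the plate. 
- corner_far_left (a point): Point on the plate's top at its far left corner, over the hidden rest button (52 mm in x, 60 mm in y from the plate's centre): the place to press. Moves with the plate. 
- corner_far_right (a point): Point on the plate's top at its far right corner, over the hidden rest button (52 mm in x, 60 mm in y from the plate's centre): the place to press. Moves with the plate. 
- shim_near_left (a joint): Angle of the near left shim, rad: 0 standing fully up (thumb end raised 0.32 rad), 0.32 flat; starts between 0 and 0.04. Fork of the leaf reaches under the plate's corner, ribbed thumb end stands up outside the plate. Pressing the thumb end down takes 11 to 16 N; the leaf stays where it is left.
- thumb_near_left (a point): Point on the top of the near left shim's thumb end, 45 mm outboard of its pin: the place to press it. About 43 mm above the bench at the start, 30 mm when the shim is flat.
- shim_near_right (a joint): Angle of the near right shim, rad: 0 standing fully up (thumb end raised 0.32 rad), 0.32 flat; starts between 0 and 0.04. Flat, the leaf's top is level, 30 mm above the bench, and its fork carries the plate's corner. A shim goes flat only at the corner without a cap; at a sound corner it stops against the cap about half way.
- thumb_near_right (a point): Point on the top of the near right shim's thumb end, 45 mm outboard of its pin: the place to press it. About 43 mm above the bench at the start, 30 mm when the shim is flat.
- shim_far_left (a joint): Angle of the far left shim, rad: 0 standing fully up (thumb end raised 0.32 rad), 0.32 flat; starts between 0 and 0.04. Each shim is a straight steel leaf 4 mm thick, 24 mm wide, on a level pin 18 mm outside the plate's left or right edge.
- thumb_far_left (a point): Point on the top of the far left shim's thumb end, 45 mm outboard of its pin: the place to press it. About 43 mm above the bench at the start, 30 mm when the shim is flat.
- shim_far_right (a joint): Angle of the far right shim, rad: 0 standing fully up (thumb end raised 0.32 rad), 0.32 flat; starts between 0 and 0.04. The pins lie 28 mm above the bench and the leaves run along the jig's y; each thumb end is 26 mm wide and ends 56 mm outboard of its pin.
- thumb_far_right (a point): Point on the top of the far right shim's thumb end, 45 mm outboard of its pin: the place to press it. About 43 mm above the bench at the start, 30 mm when the shim is flat.

How it is judged:
By the outcome, as a careful person would: the job done as asked, in the order asked, and still so for the second after the job is handed in, with the robot touching nothing.
It also fails if it takes over 58 s, if anything falls off the work surface, if the arm or the gripper's body presses on something with over 40 N, if the wrist force passes 120 N, or if a joint passes its speed limit or range.

ROBOT

A 6-joint arm with a two-finger parallel gripper is mounted at the origin on the work surface. World frame = base frame: x ahead of the robot, y to its left, z up, the work surface at z = 0. Lengths are in m, angles in rad, forces in N, time in s.
With the tool pointing down it reaches from about 0.25 to 0.725 m from the base axis. Payload 4 kg.
Tool frame: the origin (TCP) lies on the centre line of the jaws, within the pads' length; the fingertips stand 19 mm ahead of it and the grasp point (between the pads) is the TCP (bot.nose_length is the distance from the TCP to the fingertips, in m); z points along the fingers, x is the direction in which the jaws open and shut, and the axes are right-handed (so a half turn about z gives the same grasp; the last joint's range is limited). The gripper opens to 85 mm and grips with 20 to 120 N. Pads are 22 mm wide; open, the fingers measure 114 mm over their backs; the gripper's body (76 mm by 85 mm) begins 54 mm behind the grasp point. The pads swing forward as they close: fully open they stand 13 mm farther back than shut.
Start: joints at [-1.273, 0.241, 0.005, 1.335, 0, 1.571], TCP at [0.147, -0.478, 0.25] pointing down, gripper open.
Joint ranges: [-2.72, 2.72], [-1.05, 1.87], [-1.09, 1.28], [-1.99, 2.15], [-1.42, 1.44], [-3.14, 3.14]. Speed limits (rad/s): [2.79, 2.79, 3.14, 3.14, 3.14, 3.14].

INTERFACE

Orientations are given as a rotation vector (axis times angle).
In Python, from plant import bot, eyes gives the robot as it stands.
- The arm moves only by the tool arm_command, never from a script. Its argument "motion" is a list of rows, each a list of 4 numbers: the shift along the tool's x, y, z in mm, then the turn about the tool's z in rad. In form: [[tx, ty, tz, roll], ...]. A call has exactly 8 rows; each row shifts and turns the pose as measured when the row begins, along the tool's axes as they then stand; what a row does not reach is not made up. A row lasts 1/10 s, in which the tool goes at most 50 mm and 8.59 degrees, less where a joint would pass 70% of its speed; a pose out of reach is approached as far as the arm can. A call with a gripper value outside its range is refused whole. "jaw" is the finger opening in mm, from 0 to 85.4, set as the call begins (left out, the last holds). The fingers move at their own pace and stop on an object; "squeeze" is the grip in N (left out, the last holds). Time passes only in rows, so rows that do not move let the fingers close, or fill a call up. It gives the time, the measured TCP pose, the force and the opening at its end, in the units of the state.
- bot.sense(): the state, without advancing time (a new reading comes with each control period).
- eyes.camera(name): name is "side" or "top" or "wrist"; returns the picture (420x560x3 uint8, red, green, blue); there is no depth.
- eyes.get_calibration(name): a dict with "intrinsics" (3x3 intrinsics, pixels), "dist_coeffs" ([k1, k2, p1, p2, k3] as OpenCV has them; the pictures are not rectified), "position" and "orientation" of the camera in the world. Camera axes: x right, y down, z forward; pixel columns grow to the right and rows downward; lengths in m; the calibration is good to about 2 mm. A picture is of the moment at which its call begins: read the wrist's pose just before it. get_calibration takes no time and is no camera call; for the wrist camera it gives the pose at the moment of the call.
- bot.close_job(): hands the job in, once; it reports no verdict.
The state is a dict: "clock": time; "joints": joint angles; "joint_velocities": joint speeds; "joint_efforts": joint torques, N m; "ee_pos": TCP position; "eef_rot": TCP orientation; "contact_force": force on the tool from outside, world axes, zero at the start; "moment": the same for the moment, N m; "opening": opening from 0.0 (shut) to 1.0 (fully open).
Only numpy, scipy, OpenCV 4.12 (cv2) and the standard library are available. Lean on these libraries where they do the work, as an engineer would, in place of code of your own. Each camera call takes 0.05 s, during which the arm holds its last target. There are 200 camera calls.

## Working session

There is one attempt and no reset: what is moved stays moved. The work goes in short steps, Python scripts to look and compute and a tool call to move; the robot and the scene stay as the last step left them, time stands still between calls to the robot, and variables do not carry over. Pictures are saved under pics/ and viewed, about 8 in all and at most 12, crops included, and the job is handed in when it is done.

Besides the shell and the picture viewer there is one more tool, called as name(argument=value, ...) on one line, values as JSON. arm_command: Moves the arm, as the interface text tells. Its arguments: {"type":"object","properties":{"motion":{"type":"array","items":{"type":"array","items":{"type":"number"}}},"jaw":{"type":"number"},"squeeze":{"type":"number"}},"required":["motion"]}

```bash
mkdir -p pics
python3 - <<'E'
from plant import bot, eyes
import cv2
print(bot.sense()); print(bot.nose_length)
for n in ("top","side"):
    c=eyes.get_calibration(n); print(n,c)
    cv2.imwrite(f"pics/{n}0.png",eyes.camera(n)[:,:,::-1])
E
```

```text
{'clock': 0.0, 'joints': array([-1.27301626e+00,  2.41431991e-01,  3.69481711e-03,  1.33518915e+00,
       -3.17338748e-06,  1.57077971e+00]), 'joint_velocities': array([-0.00202104, -0.00146894, -0.00025126, -0.00077701,  0.00156078,
       -0.00203178]), 'joint_efforts': array([-2.49463774e-03, -3.72318256e+01,  2.52406973e+01,  1.69219170e-02,
       -1.34004395e-04, -1.03817430e-05]), 'ee_pos': array([ 0.14652181, -0.47741968,  0.2493922 ]), 'eef_rot': array([-2.52539251,  1.86656169,  0.00269246]), 'contact_force': array([-0.12873952, -0.21278748,  0.44756624]), 'moment': array([0.00547436, 0.00812739, 0.03966872]), 'opening': 1.0034158424096709}
0.019
top {'intrinsics': array([[456.7851091 ,   0.        , 284.54020481],
       [  0.        , 456.7851091 , 211.35516008],
       [  0.        ,   0.        ,   1.        ]]), 'dist_coeffs': array([-0.03242995,  0.        ,  0.        ,  0.        ,  0.        ]), 'position': array([ 0.37230403, -0.06263094,  1.17914422]), 'orientation': array([-2.19603434,  2.02624056, -0.20624056])}
side {'intrinsics': array([[379.30349439,   0.        , 277.26649355],
       [  0.        , 379.30349439, 204.1127929 ],
       [  0.        ,   0.        ,   1.        ]]), 'dist_coeffs': array([0.01982029, 0.        , 0.        , 0.        , 0.        ]), 'position': array([ 0.1796642 , -0.50331048,  0.57465699]), 'orientation': array([-2.13875584,  0.87425051, -0.38792541])}
```

View pics/top0.png

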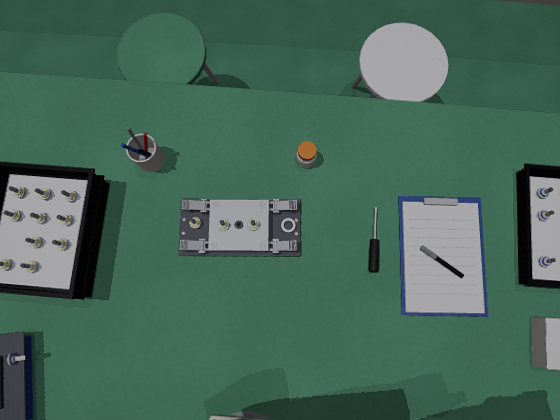

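View pics/side0.png

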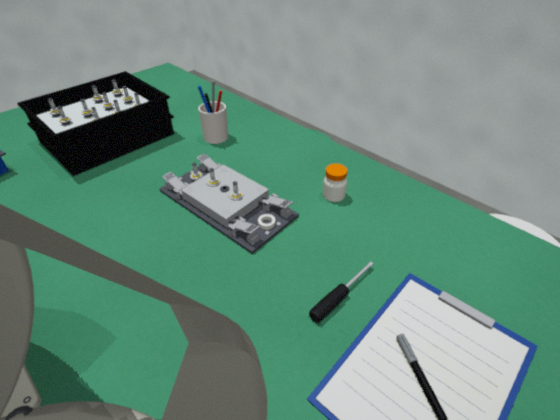

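The top view shows the jig at about (240,227), with the plate spanning roughly (209–269, 200–251), the tape at (288,226) and the bulbs at (195,223), (223,224) and (254,225). The side view agrees. Next I'll segment the plate and slab.

```bash
cat > h.py <<'E'
import numpy as np, cv2
from scipy.spatial.transform import Rotation as R
from plant import bot, eyes
def ray(n,uv,z,c=None):
    c=c or eyes.get_calibration(n)
    p=cv2.undistortPoints(np.float64(uv).reshape(-1,1,2),c["intrinsics"],c["dist_coeffs"]).reshape(-1,2)
    d=R.from_rotvec(c["orientation"]).apply(np.c_[p,np.ones(len(p))]); o=c["position"]
    return o+d*((z-o[2])/d[:,2])[:,None]
def proj(n,P,c=None):
    c=c or eyes.get_calibration(n)
    r=R.from_rotvec(c["orientation"]).inv()
    return cv2.projectPoints(np.float64(P).reshape(-1,1,3),r.as_rotvec(),r.apply(-c["position"]),c["intrinsics"],c["dist_coeffs"])[0].reshape(-1,2)
E
python3 - <<'E'
from h import *
im=cv2.imread("pics/top0.png")
hsv=cv2.cvtColor(im,cv2.COLOR_BGR2HSV)
roi=np.zeros(im.shape[:2],np.uint8); roi[185:270,165:315]=255
# jig = non-green
ng=((hsv[...,1]<90).astype(np.uint8)*255)&roi
pl=((hsv[...,1]<50)&(hsv[...,2]>135)).astype(np.uint8)*255&roi
pl=cv2.morphologyEx(pl,cv2.MORPH_OPEN,np.ones((13,13)))
for nm,m,z in(("slab",ng,.010),("plate",pl,.042)):
    cs=cv2.findContours(m,0,2)[0]; c=max(cs,key=cv2.contourArea)
    b=cv2.boxPoints(cv2.minAreaRect(c)); w=ray("top",b,z)
    print(nm,b.round(1).tolist()); print(w.round(4).tolist(), w.mean(0), [np.linalg.norm(w[i]-w[i-1]).round(4) for i in range(4)])
    for i in range(4):
        d=w[i]-w[i-1]; print(np.degrees(np.arctan2(d[1],d[0])).round(2),end=' ')
    cv2.drawContours(im,[b.astype(int)],0,(0,0,255) if nm=="slab" else (255,0,0),1)
cv2.imwrite("pics/crop.png",cv2.resize(im[185:270,165:315],None,fx=5,fy=5,interpolation=2))
E
```

```text
slab [[178.0, 255.0], [178.0, 198.0], [300.0, 198.0], [300.0, 255.0]]
[[0.474, 0.2179, 0.01], [0.6231, 0.2368, 0.01], [0.6489, -0.0831, 0.01], [0.4993, -0.0942, 0.01]] [0.56134934 0.0693368  0.01      ] [np.float64(0.3131), np.float64(0.1503), np.float64(0.321), np.float64(0.15)]
94.64 7.24 -85.39 -175.79 plate [[210.0, 200.0], [268.0, 200.0], [268.0, 220.0], [210.0, 220.0]]
[[0.6176, 0.1462, 0.042], [0.6295, -0.0015, 0.042], [0.5778, -0.0061, 0.042], [0.566, 0.1404, 0.042]] [0.59774479 0.0697564  0.042     ] [np.float64(0.052), np.float64(0.1482), np.float64(0.0519), np.float64(0.1469)]
6.47 -85.39 -174.99 94.62
```

View pics/crop.png

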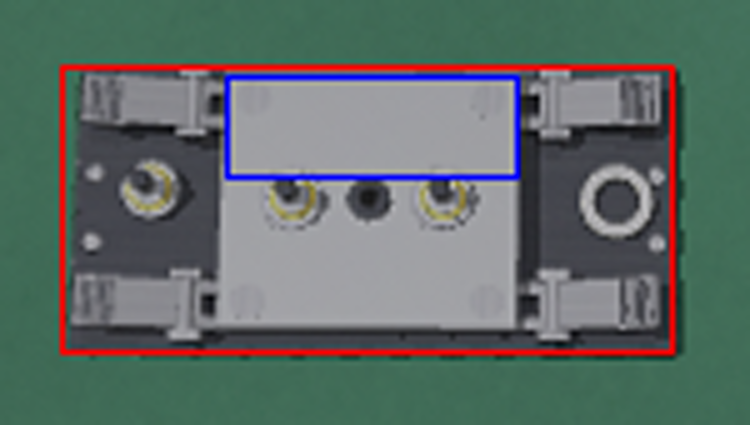

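The crop shows the plate's corners at about (227,77), (519,77), (522,327) and (217,329), with press marks near each one and four raised thumbs outboard. From these I'll compute the jig pose and the eight press points.

```bash
cat >> h.py <<'E'
def pts(o,yaw):
    c,s=np.cos(yaw),np.sin(yaw); M=np.array([[c,-s],[s,c]]); o=np.array(o)
    out={}
    for xn,sx in(("near",-1),("far",1)):
        for yn,sy in(("left",1),("right",-1)):
            out[f"c_{xn}_{yn}"]=np.r_[o+M@[52*sx/1e3,60*sy/1e3],.042]
            out[f"t_{xn}_{yn}"]=np.r_[o+M@[52*sx/1e3,sy*(.075+.018+.045*np.cos(.3))],.043]
    return out
E
python3 - <<'E'
from h import *
q=np.array([[227,77],[519,77],[522,327],[217,329]])/5+[165-.4,185-.4]
w=ray("top",q,.042); print(w.round(4).tolist(),w.mean(0),[np.linalg.norm(w[i]-w[i-1]).round(4) for i in range(4)])
e=(w[0]+w[3]-w[1]-w[2]); yaw1=np.arctan2(-e[0],e[1]); e=w[0]+w[1]-w[2]-w[3]; yaw2=np.arctan2(e[1],e[0]); print("yaw",yaw1,yaw2)
m=ray("top",np.array([[257,97],[490,100],[487,300],[247,302]])/5+[164.6,184.6],.042); print("marks",m.round(4).tolist(),m.mean(0))
t=ray("top",np.array([[100,99],[640,99],[637,302],[97,300]])/5+[164.6,184.6],.042); print("thumbs",t.round(4).tolist(),t.mean(0))
for k,v in pts(w.mean(0)[:2],yaw1).items(): print(k,v.round(4))
print(eyes.get_calibration("wrist"))
E
```

```text
[[0.6176, 0.1462, 0.042], [0.6296, -0.0025, 0.042], [0.5021, -0.0152, 0.042], [0.4888, 0.1367, 0.042]] [0.55953905 0.06630101 0.042     ] [np.float64(0.1292), np.float64(0.1492), np.float64(0.1281), np.float64(0.1525)]
yaw 0.08403222836501041 0.08627626870303579
marks [[0.6085, 0.1298, 0.042], [0.6165, 0.0111, 0.042], [0.5142, 0.0035, 0.042], [0.5035, 0.1232, 0.042]] [0.56065991 0.0669027  0.042     ]
thumbs [[0.601, 0.2096, 0.042], [0.6231, -0.065, 0.042], [0.5193, -0.0715, 0.042], [0.4984, 0.1984, 0.042]] [0.56043743 0.06788848 0.042     ]
c_near_left [0.5027 0.1217 0.042 ]
t_near_left [0.4963 0.1974 0.043 ]
c_near_right [0.5128 0.0021 0.042 ]
t_near_right [ 0.5191 -0.0736  0.043 ]
c_far_left [0.6063 0.1305 0.042 ]
t_far_left [0.5999 0.2062 0.043 ]
c_far_right [0.6164 0.0109 0.042 ]
t_far_right [ 0.6228 -0.0648  0.043 ]
{'intrinsics': array([[365.08289471,   0.        , 282.86605418],
       [  0.        , 365.08289471, 215.00791318],
       [  0.        ,   0.        ,   1.        ]]), 'dist_coeffs': array([-0.01256454,  0.        ,  0.        ,  0.        ,  0.        ]), 'position': array([ 0.21746377, -0.45672935,  0.37348752]), 'orientation': array([ 2.32974902, -1.71991122, -0.2585962 ])}
```

arm_command(motion=[[0,0,0,0.107],[0,0,0,0.106],[-36,-33,0,0],[-36,-33,0,0],[-36,-33,0,0],[-36,-33,0,0],[-36,-33,0,0],[-36,-33,0,0]], jaw=0, squeeze=20)

```text
clock: 0.9
ee_pos: [0.3291, -0.2444, 0.2456]
eef_rot: [-2.286, 2.152, 0.012]
contact_force: [0.0, -0.7, 1.0]
opening: -0.0
```

```bash
cat > to.py <<'E'
import sys
from h import *
P=pts([.560,.0667],.085)
s=bot.sense(); r=R.from_rotvec(s["eef_rot"]); M=r.as_matrix()
print("t",s["clock"].round(2),"tip",(s["ee_pos"]+M[:,2]*.019).round(4),"F",s["contact_force"].round(1),"open",round(s["opening"],2),"z",M[:,2].round(3),"xang",np.arctan2(M[1,0],M[0,0]).round(3),"want -1.486")
for k in sys.argv[1:]:
    d=P[k]-(s["ee_pos"]+M[:,2]*.019); print(k,"tool mm",(M.T@d*1e3).round(1))
E
python3 to.py c_near_right
```

```text
Traceback (most recent call last):
  File "to.py", line 5, in <module>
    print("t",s["clock"].round(2),"tip",(s["ee_pos"]+M[:,2]*.019).round(4),"F",s["contact_force"].round(1),"open",round(s["opening"],2),"z",M[:,2].round(3),"xang",np.arctan2(M[1,0],M[0,0]).round(3),"want -1.486")
              ^^^^^^^^^^^^^^^^
AttributeError: 'float' object has no attribute 'round'
```

```bash
sed -i 's/s\["clock"\].round(2)/round(s["clock"],2)/' to.py; python3 to.py c_near_right
```

```text
t 0.9 tip [ 0.329  -0.2443  0.2266] F [ 0.  -0.7  1. ] open -0.0 z [-0.004  0.007 -1.   ] xang -1.511 want -1.486
c_near_right tool mm [-234.  -199.4  185.6]
```

arm_command(motion=[[-33,-28,5,-0.025],[-33,-28,20,0],[-33,-28,20,0],[-33,-28,20,0],[-33,-28,20,0],[-33,-28,20,0],[-33,-28,20,0],[0,0,10,0]])

```text
clock: 1.7
ee_pos: [0.5141, 0.0184, 0.1073]
eef_rot: [-2.32, 2.111, 0.001]
contact_force: [-0.1, 0.8, -0.9]
opening: 0.005
```

```bash
python3 to.py c_near_right
python3 - <<'E'
from h import *
c=eyes.get_calibration("wrist"); im=eyes.camera("wrist")[:,:,::-1].copy()
P=pts([.560,.0667],.085)
for k,p in zip(P,proj("wrist",list(P.values()),c)):
    print(k,p.round(0))
    if (abs(p)<900).all(): cv2.drawMarker(im,tuple(int(i) for i in p),(0,0,255),0,14,1)
cv2.imwrite("pics/w1.png",im)
E
```

```text
t 1.7 tip [0.5141 0.0185 0.0883] F [-0.1  0.8 -0.9] open 0.0 z [ 0.003  0.004 -1.   ] xang -1.476 want -1.486
c_near_right tool mm [16.   2.5 46.2]
c_near_left [ 96. 245.]
t_near_left [-39. 244.]
c_near_right [311. 248.]
t_near_right [448. 250.]
c_far_left [67. 43.]
t_far_left [-90.  42.]
c_far_right [318.  44.]
t_far_right [478.  46.]
```

View pics/w1.png

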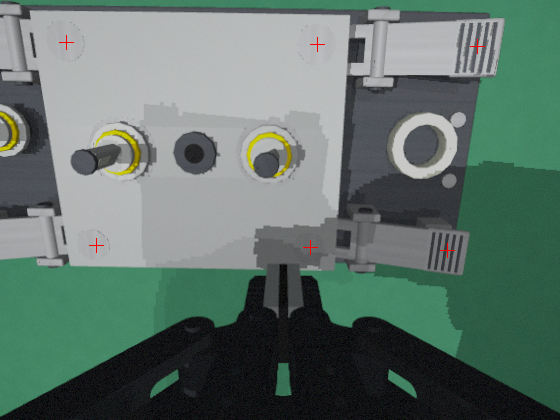

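The wrist view shows the projected points falling on the press marks at (66,43), (318,44), (96,245) and (311,248), and on the ribbed thumbs, so the pose is good. Next I'll press near-right.

arm_command(motion=[[8,1,10,0.01],[8,1.5,15,0],[0,0,10,0],[0,0,5,0],[0,0,0,0],[0,0,0,0],[0,0,1,0],[0,0,1,0]])

```text
clock: 2.55
ee_pos: [0.5078, -0.0057, 0.0633]
eef_rot: [2.301, -2.138, -0.004]
contact_force: [0.4, 0.9, -0.5]
opening: 0.001
```

```bash
python3 to.py c_near_right
```

```text
t 2.55 tip [ 0.5077 -0.0057  0.0443] F [ 0.4  0.9 -0.5] open 0.0 z [-0.002  0.001 -1.   ] xang -1.497 want -1.486
c_near_right tool mm [-7.7 -6.1  2.3]
```

arm_command(motion=[[-7.5,-6,0,0],[0,0,0,0],[0,0,1,0],[0,0,1,0],[0,0,1,0],[0,0,1,0],[0,0,0,0],[0,0,0,0]])

```text
clock: 3.35
ee_pos: [0.5149, 0.0039, 0.0609]
eef_rot: [-2.302, 2.135, 0.001]
contact_force: [0.4, 0.5, 0.4]
opening: 0.005
```

```bash
python3 to.py c_near_right
```

```text
t 3.35 tip [0.5149 0.0039 0.0419] F [0.4 0.5 0.4] open 0.01 z [ 0.001  0.002 -1.   ] xang -1.495 want -1.486
c_near_right tool mm [ 1.3  1.7 -0.1]
```

arm_command(motion=[[0,0,1,0],[0,0,1,0],[0,0,1,0],[0,0,1,0],[0,0,1,0],[0,0,1,0],[0,0,1,0],[0,0,1,0]])

```text
clock: 4.15
ee_pos: [0.5149, 0.0038, 0.0605]
eef_rot: [-2.299, 2.133, -0.003]
contact_force: [-3.1, 0.5, 10.2]
opening: 0.001
```

Near-right holds: 10 N gave 0.4 mm. Moving on to near-left.

arm_command(motion=[[0,0,-6,0],[0,0,-4,0],[-25,0,0,0],[-30,0,0,0],[-30,0,0,0],[-25,0,0,0],[0,0,0,0],[0,0,0,0]])

```text
clock: 4.95
ee_pos: [0.51, 0.0762, 0.072]
eef_rot: [-2.343, 2.054, 0.034]
contact_force: [0.9, -0.4, 0.3]
opening: 0.002
```

```bash
python3 to.py c_near_left
```

```text
t 4.95 tip [0.51   0.0768 0.053 ] F [ 0.9 -0.4  0.3] open 0.0 z [ 0.001  0.034 -0.999] xang -1.44 want -1.486
c_near_left tool mm [-45.4   1.   12.6]
```

arm_command(motion=[[-15,0,0,0.02],[-18,0,0,0.02],[-10,0,0,0],[0,0,0,0],[0,0,0,0],[0,0,3,0],[0,0,3,0],[0,0,0,0]])

```text
clock: 5.75
ee_pos: [0.5086, 0.0859, 0.0674]
eef_rot: [-2.334, 2.039, 0.067]
contact_force: [0.3, -0.2, 0.4]
opening: -0.002
```

```bash
python3 to.py c_near_left
```

```text
t 5.75 tip [0.5085 0.087  0.0484] F [ 0.3 -0.2  0.4] open -0.0 z [-0.005  0.06  -0.998] xang -1.436 want -1.486
c_near_left tool mm [-35.    0.6   8.5]
```

```bash
python3 -c "
from plant import bot
s=bot.sense();print(s['joints'].round(3),s['joint_velocities'].round(3),s['eef_rot'],s['joint_efforts'].round(2),s['moment'])"
```

```text
[ 0.134  0.424 -0.248  0.896  0.06   3.141] [ 0.001 -0.002  0.001  0.002 -0.001  0.   ] [-2.33356496  2.03932679  0.06745952] [ -0.   -41.31  20.72  -0.12   0.2    0.  ] [-0.09380519  0.03304438  0.01907261]
```

Joint 6 has reached its limit, so the move left was cut short and the tool tilted 3°. I'll lift a little and roll back about −1.5 rad so that the tool x axis lies along the jig's x.

arm_command(motion=[[0,0,-10,-0.14],[0,0,-5,-0.14],[0,0,0,-0.14],[0,0,0,-0.14],[0,0,0,-0.14],[0,0,0,-0.14],[0,0,0,-0.14],[0,0,0,-0.14]])

```text
clock: 6.55
ee_pos: [0.5077, 0.0848, 0.0816]
eef_rot: [-3.055, 0.417, 0.024]
contact_force: [0.3, -0.1, -0.8]
opening: -0.001
```

```bash
sed -i 's/want -1.486")/want .085","j6",s["joints"][5].round(2))/' to.py; python3 to.py c_near_left
```

```text
t 6.55 tip [0.5075 0.0859 0.0626] F [ 0.3 -0.1 -0.8] open -0.0 z [-0.008  0.059 -0.998] xang -0.27 want .085 j6 1.97
c_near_left tool mm [-13.5 -32.5  22.8]
```

arm_command(motion=[[0,0,0,-0.14],[0,0,0,-0.12],[0,0,0,0],[0,-15,0,0],[-2,-12,0,0],[0,-3,0,0],[0,0,5,0],[0,0,0,0]])

```text
clock: 7.35
ee_pos: [0.5051, 0.1187, 0.0778]
eef_rot: [-3.082, 0.007, 0.013]
contact_force: [-0.6, -0.6, -0.6]
opening: 0.002
```

```bash
python3 to.py c_near_left
```

```text
t 7.35 tip [0.5049 0.1199 0.0588] F [-0.6 -0.6 -0.6] open 0.0 z [-0.009  0.06  -0.998] xang -0.004 want .085 j6 1.77
c_near_left tool mm [-1.7 -1.2 16.9]
```

arm_command(motion=[[-1.5,-1,4,0],[0,0,5,0],[0,0,3,0],[0,0,0,0],[0,0,1,0],[0,0,1,0],[0,0,1,0],[0,0,0,0]])

```text
clock: 8.15
ee_pos: [0.503, 0.1198, 0.0613]
eef_rot: [-3.082, 0.011, 0.015]
contact_force: [-0.9, 0.0, 1.3]
opening: -0.003
```

```bash
python3 to.py c_near_left
```

```text
t 8.15 tip [0.5028 0.1209 0.0423] F [-0.9  0.   1.3] open -0.0 z [-0.01   0.059 -0.998] xang -0.007 want .085 j6 1.78
c_near_left tool mm [ 0.3 -1.1  0.4]
```

arm_command(motion=[[0,0,1,0],[0,0,1,0],[0,0,1,0],[0,0,1,0],[0,0,1,0],[0,0,1,0],[0,0,1,0],[0,0,1,0]])

```text
clock: 8.95
ee_pos: [0.503, 0.1199, 0.0608]
eef_rot: [-3.082, 0.012, 0.009]
contact_force: [-3.3, 0.5, 8.0]
opening: 0.001
```

Near-left holds as well: 8 N gave 0.5 mm. I'll lift over the bulbs and go to far-left.

arm_command(motion=[[0,0,-15,0],[0,0,-25,0],[0,0,-20,0],[5,0,0,-0.09],[30,-2,0,0],[30,-3,0,0],[25,-2,0,0],[5,0,0,0]])

```text
clock: 9.75
ee_pos: [0.5991, 0.1309, 0.1237]
eef_rot: [-3.08, -0.133, 0.003]
contact_force: [-0.5, -0.4, 0.7]
opening: -0.002
```

```bash
python3 to.py c_far_left
```

```text
t 9.75 tip [0.599  0.132  0.1047] F [-0.5 -0.4  0.7] open -0.0 z [-0.004  0.059 -0.998] xang 0.086 want .085 j6 1.67
c_far_left tool mm [ 7.5  5.5 62.5]
```

arm_command(motion=[[5,4,0,0],[2,1.5,15,0],[0,0,20,0],[0,0,12,0],[0,0,0,0],[0,0,3,0],[0,0,1,0],[0,0,0,0]])

```text
clock: 10.55
ee_pos: [0.6021, 0.1272, 0.0674]
eef_rot: [-3.081, -0.132, 0.013]
contact_force: [-0.6, -0.1, 0.2]
opening: -0.001
```

```bash
python3 to.py c_far_left
```

```text
t 10.55 tip [0.6019 0.1283 0.0484] F [-0.6 -0.1  0.2] open -0.0 z [-0.011  0.058 -0.998] xang 0.086 want .085 j6 1.67
c_far_left tool mm [ 5.  -1.8  6.5]
```

arm_command(motion=[[4,-1.5,0,0],[0,0,3,0],[0,0,1,0],[0,0,1,0],[0,0,1,0],[0,0,0,0],[0,0,1,0],[0,0,1,0]])

```text
clock: 11.35
ee_pos: [0.6079, 0.1301, 0.0612]
eef_rot: [-3.08, -0.132, 0.006]
contact_force: [0.0, 0.5, 1.6]
opening: 0.004
```

```bash
python3 to.py c_far_left
```

```text
t 11.35 tip [0.6078 0.1312 0.0422] F [0.  0.5 1.6] open 0.0 z [-0.006  0.058 -0.998] xang 0.086 want .085 j6 1.67
c_far_left tool mm [-1.1  0.3  0.2]
```

arm_command(motion=[[0,0,1,0],[0,0,1,0],[0,0,1,0],[0,0,1,0],[0,0,1,0],[0,0,1,0],[0,0,1,0],[0,0,1,0]])

```text
clock: 12.15
ee_pos: [0.6083, 0.1305, 0.0572]
eef_rot: [-3.08, -0.132, 0.001]
contact_force: [-3.9, -0.6, 8.9]
opening: -0.001
```

```bash
python3 to.py c_far_left
```

```text
t 12.15 tip [0.6083 0.1317 0.0383] F [-3.9 -0.6  8.9] open -0.0 z [-0.003  0.059 -0.998] xang 0.086 want .085 j6 1.67
c_far_left tool mm [-1.6  0.4 -3.8]
```

Far-left rocks, going down 4 mm under about 9 N. Next is its shim's thumb end.

arm_command(motion=[[0,0,-10,0],[0,0,-12,0],[0,-10,0,0],[0,-22,0,0],[0,-22,0,0],[0,-12,0,0],[0,-3,0,0],[0,0,0,0]])

```text
clock: 12.95
ee_pos: [0.6027, 0.2019, 0.0844]
eef_rot: [-3.079, -0.131, -0.0]
contact_force: [-0.1, -0.5, 0.1]
opening: -0.005
```

```bash
python3 to.py t_far_left
```

```text
t 12.95 tip [0.6027 0.203  0.0654] F [-0.1 -0.5  0.1] open -0.0 z [-0.002  0.059 -0.998] xang 0.085 want .085 j6 1.78
t_far_left tool mm [-2.2 -2.4 22.6]
```

arm_command(motion=[[-2,-1.5,5,0],[0,0,6,0],[0,0,3,0],[0,0,0,0],[0,0,2,0],[0,0,2,0],[0,0,2,0],[0,0,2,0]])

```text
clock: 13.75
ee_pos: [0.6006, 0.2015, 0.0617]
eef_rot: [-3.08, -0.124, 0.001]
contact_force: [-4.7, -1.1, 11.5]
opening: 0.0
```

```bash
python3 to.py t_far_left
```

```text
t 13.75 tip [0.6005 0.2026 0.0427] F [-4.7 -1.1 11.5] open 0.0 z [-0.003  0.059 -0.998] xang 0.081 want .085 j6 1.79
t_far_left tool mm [ 0.1 -4.1 -0.1]
```

arm_command(motion=[[0,0,2.5,0],[0,0,2.5,0],[0,0,2.5,0],[0,0,2.5,0],[0,0,2.5,0],[0,0,2.5,0],[0,0,2.5,0],[0,0,2.5,0]])

```text
clock: 14.55
ee_pos: [0.6004, 0.202, 0.0598]
eef_rot: [-3.077, -0.123, -0.011]
contact_force: [-4.8, -1.9, 11.0]
opening: -0.005
```

```bash
python3 to.py t_far_left
```

```text
t 14.55 tip [0.6005 0.2032 0.0408] F [-4.8 -1.9 11. ] open -0.0 z [ 0.005  0.063 -0.998] xang 0.08 want .085 j6 1.79
t_far_left tool mm [ 0.1 -3.5 -2. ]
```

Creeping, so I'll use larger rows.

arm_command(motion=[[0,0,4,0],[0,0,4,0],[0,0,4,0],[0,0,4,0],[0,0,4,0],[0,0,4,0],[0,0,4,0],[0,0,4,0]])

```text
clock: 15.35
ee_pos: [0.6001, 0.2038, 0.0493]
eef_rot: [-3.072, -0.122, -0.025]
contact_force: [-8.6, -3.3, 17.2]
opening: -0.0
```

```bash
python3 to.py t_far_left
```

```text
t 15.35 tip [0.6004 0.2051 0.0303] F [-8.6 -3.3 17.2] open -0.0 z [ 0.013  0.068 -0.998] xang 0.079 want .085 j6 1.79
t_far_left tool mm [  0.3  -2.3 -12.5]
```

arm_command(motion=[[0,0,4,0],[0,0,4,0],[0,0,5,0],[0,0,5,0],[0,0,5,0],[0,0,5,0],[0,0,5,0],[0,0,5,0]])

```text
clock: 16.15
ee_pos: [0.6, 0.2039, 0.0491]
eef_rot: [-3.07, -0.116, -0.048]
contact_force: [-11.1, -4.9, 25.6]
opening: -0.003
```

```bash
python3 to.py t_far_left
```

```text
t 16.15 tip [0.6005 0.2052 0.0301] F [-11.1  -4.9  25.6] open -0.0 z [ 0.028  0.07  -0.997] xang 0.075 want .085 j6 1.8
t_far_left tool mm [  0.3  -2.3 -12.7]
```

It has hit a hard stop at z = 30.1 mm under 26 N, so the shim is flat. I'll lift, go back over the corner and look.

arm_command(motion=[[0,0,-10,0],[0,0,-15,0],[0,0,-10,0],[0,15,0,0],[0,25,0,0],[0,20,0,0],[0,3,0,0],[0,0,0,0]])

```text
clock: 16.95
ee_pos: [0.6048, 0.1342, 0.0821]
eef_rot: [-3.07, -0.116, -0.053]
contact_force: [0.0, 0.3, -0.3]
opening: -0.004
```

```bash
python3 to.py c_far_left
python3 - <<'E'
from h import *
cv2.imwrite("pics/w2.png",eyes.camera("wrist")[:,:,::-1])
cv2.imwrite("pics/s2.png",cv2.resize(eyes.camera("side")[130:270,130:330,::-1],None,fx=3.5,fy=3.5,interpolation=2))
E
```

```text
t 16.95 tip [0.6054 0.1355 0.0631] F [ 0.   0.3 -0.3] open -0.0 z [ 0.032  0.07  -0.997] xang 0.075 want .085 j6 1.69
c_far_left tool mm [ 0.2  6.1 20.8]
```

View pics/s2.png

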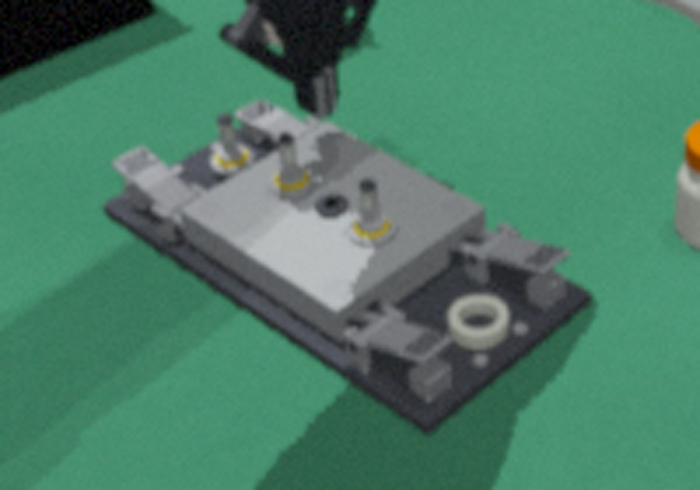

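In the crop, the far-left leaf at (270,118) lies flat. The other three stand, and the bulbs and tape are in place. Now the re-press.

arm_command(motion=[[2,5,0,0],[0,0,8,0],[0,0,6,0],[0,0,0,0],[0,0,2,0],[0,0,1,0],[0,0,1,0],[0,0,0,0]])

```text
clock: 17.85
ee_pos: [0.6073, 0.1345, 0.0617]
eef_rot: [-3.069, -0.126, -0.051]
contact_force: [0.3, 0.1, 0.4]
opening: -0.0
```

```bash
python3 to.py c_far_left
```

```text
t 17.85 tip [0.6079 0.1358 0.0428] F [0.3 0.1 0.4] open -0.0 z [ 0.031  0.071 -0.997] xang 0.081 want .085 j6 1.68
c_far_left tool mm [-1.6  4.8  0.4]
```

arm_command(motion=[[0,0,-2,0],[-1,5,0,0],[0,0,0,0],[0,0,1,0],[0,0,1,0],[0,0,1,0],[0,0,1,0],[0,0,1,0]])

```text
clock: 18.65
ee_pos: [0.6073, 0.1288, 0.0614]
eef_rot: [-3.069, -0.125, -0.055]
contact_force: [-3.4, -1.5, 7.2]
opening: -0.005
```

```bash
python3 to.py c_far_left
```

```text
t 18.65 tip [0.6079 0.1302 0.0425] F [-3.4 -1.5  7.2] open -0.01 z [ 0.033  0.071 -0.997] xang 0.08 want .085 j6 1.67
c_far_left tool mm [-1.1 -0.8  0.5]
```

arm_command(motion=[[0,0,1,0],[0,0,1,0],[0,0,1,0],[0,0,1,0],[0,0,1,0],[0,0,1,0],[0,0,1,0],[0,0,1,0]])

```text
clock: 19.45
ee_pos: [0.6072, 0.1288, 0.0614]
eef_rot: [-3.07, -0.124, -0.06]
contact_force: [-2.3, -1.7, 6.2]
opening: -0.001
```

```bash
python3 to.py c_far_left
```

```text
t 19.45 tip [0.6079 0.1302 0.0425] F [-2.3 -1.7  6.2] open -0.0 z [ 0.036  0.07  -0.997] xang 0.079 want .085 j6 1.67
c_far_left tool mm [-1.1 -0.8  0.5]
```

It doesn't give, but the force was only 7 N against 9 N the first time. I'll press harder to match.

arm_command(motion=[[0,0,1.5,0],[0,0,1.5,0],[0,0,2,0],[0,0,2,0],[0,0,2,0],[0,0,2,0],[0,0,2,0],[0,0,2,0]])

```text
clock: 20.25
ee_pos: [0.6071, 0.1288, 0.0613]
eef_rot: [-3.07, -0.122, -0.07]
contact_force: [-5.3, -1.5, 11.0]
opening: 0.001
```

```bash
python3 to.py c_far_left
```

```text
t 20.25 tip [0.6079 0.1302 0.0423] F [-5.3 -1.5 11. ] open 0.0 z [ 0.042  0.07  -0.997] xang 0.078 want .085 j6 1.67
c_far_left tool mm [-1.2 -0.8  0.3]
```

11 N with no give: z = 42.3 mm, where it went down to 38.3 mm before. Retreating straight up.

arm_command(motion=[[0,0,-10,0],[0,0,-20,0],[0,0,-30,0],[0,0,-35,0],[0,0,-35,0],[0,0,-30,0],[0,0,-10,0],[0,0,0,0]])

```text
clock: 21.05
ee_pos: [0.599, 0.1169, 0.2378]
eef_rot: [-3.07, -0.124, -0.068]
contact_force: [-0.4, 0.1, -0.3]
opening: -0.002
```

arm_command(motion=[[-20,0,0,0],[-40,0,0,0],[-40,0,0,0],[-40,0,0,0],[-40,0,0,0],[-20,0,0,0],[0,0,0,0],[0,0,0,0]])

```text
clock: 21.85
ee_pos: [0.3866, 0.0997, 0.2129]
eef_rot: [-3.074, -0.124, -0.035]
contact_force: [-0.0, 0.1, -0.2]
opening: -0.001
```

```bash
python3 to.py
python3 - <<'E'
from h import *
a=cv2.resize(eyes.camera("side")[130:270,130:330,::-1],None,fx=3.5,fy=3.5,interpolation=2)
cv2.imwrite("pics/s3.png",a); w=eyes.camera("wrist")[:,:,::-1]; cv2.imwrite("pics/w3.png",w)
E
```

```text
t 21.85 tip [0.387  0.1009 0.194 ] F [-0.   0.1 -0.2] open -0.0 z [ 0.02   0.066 -0.998] xang 0.08 want .085 j6 1.7
```

View pics/s3.png

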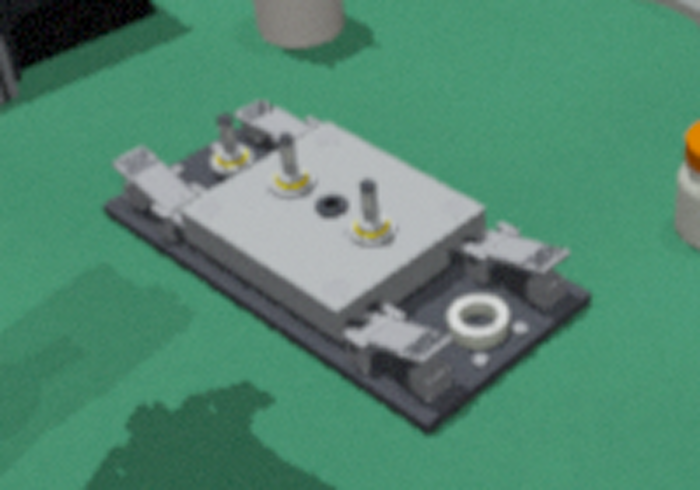

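View pics/w3.png

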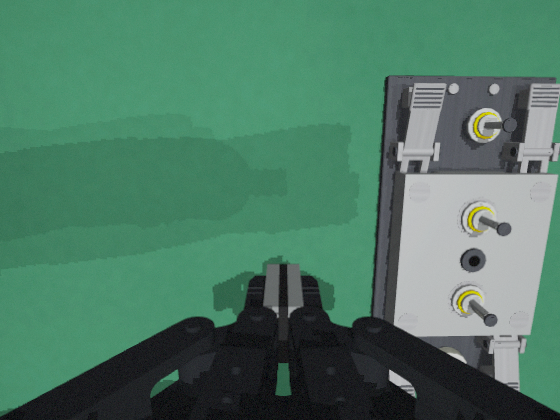

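Both views show the far-left leaf flat (side crop at (265,120)) and the other three raised. The bulbs, tape and plate are in place, and the arm is clear. Handing in.

```bash
python3 -c "
from plant import bot
bot.close_job()"
```

```text
the job is handed in; nothing more can be done
```

The far-left corner was the one that rocked. Its shim is now pressed flat, the corner no longer gives, and the job is handed in. The robot's clock stood at about 22 s of the 58 s allowed.

| Corner or shim | Force | Result |
|---|---|---|
| Near-right corner | 10 N | gave 0.4 mm, sound |
| Near-left corner | 8 N | gave 0.5 mm, sound |
| Far-left corner, first press | 9 N | went down 4 mm, rocks |
| Far-left shim thumb | up to 26 N | hard stop at 30.1 mm above the bench, flat |
| Far-left corner, press again | 11 N | stayed at 42.3 mm, no give |

- **Not pressed:** I did not press the far-right corner, because far-left had already shown the full 4 mm and only one button is missing its cap.
- **Second press:** it first reached only 6–7 N, so I increased it to 11 N, slightly more than the first 9 N.
- **Tilt:** joint 6 reached its range limit on the way to near-left and left the tool tilted by 3–5 degrees. I rolled the tool back and carried on with that tilt.
- **Final check:** the last pictures show the other three shims standing, the bulbs and tape in place, and the arm clear with about zero contact force. They did not take in the driver, the marker or all of the mug and jar.

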